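# Turn the sticky bench lock and hold it

## Task

Take the round-headed key out of the key block and put it down into the keyhole of the lock box; the pins are sticky, so press and wiggle it until its collar sits fully down on the plate. Then turn the key a quarter turn counterclockwise as seen from above and finish holding it there with the gripper, because the lock springs back when let go. Leave the other two keys and the loose roll of tape and screwdriver where they are.

Things in the scene. Friction and masses are not known exactly. Their poses are not given: they have to be found in the camera images.
- key_round: The key with the round disc head (36 mm dia., 9 mm thick, from 8 to 44 mm above the origin; grip it across the 9 mm). Steel, 50 to 100 g. Origin: centre of the underside of its collar (26 mm dia., 4 mm thick); z up, x along the flat of the head and bit, y through the thickness. It starts upright in one of the block's three slots, collar on the block's top.
- key_tip (a point): Tip of the round-headed key, 40 mm below its origin. Below the collar runs a round stem 6 mm dia.; at its end a flat double bit 24 (x) x 6 (y) mm, from 26 to 40 mm below the origin, with a rounded tip. The key is the same turned half round.
- key_square: Like the round-headed key, but with a square head 34 x 34 x 9 mm; origin at the same place. Leave it in its slot.
- key_tee: Like the round-headed key, but with a T-shaped head: crossbar 42 x 9 x 13 mm, top 43 mm above the origin; origin at the same place. Leave it in its slot.
- key_block: Fixed light wooden block 170 (x) x 60 (y) x 50 (z) mm on a 182 x 72 x 6 mm foot, origin at the centre of its underside. In its top three slots in a row at x = -55, 0, +55 mm, each 27 (x) x 9 (y) mm, 45 mm deep; in each stands a key with its head along the block's x, to be drawn straight up.
- lock_box: Fixed grey and steel box 110 (x) x 70 (y) x 60 (z) mm on a 150 x 70 x 4 mm foot plate, origin at the centre of its underside; the keyhole is in the middle of its flat top. Inside, from about 31 mm depth, two sprung pins squeeze the key's bit: it sticks up to about 15 N, less while the key is wiggled by a few degrees.
- keyhole (a point): Centre of the keyhole's mouth, 60 mm above the bench; z up, x along the slot: 27 (x) x 9 (y) mm, bevelled 3 mm, straight through 23 mm of plate into a sprung plug with a 26 x 8 mm slot. Fully home, the key's collar rests on the plate (key origin at this point); only there is the bit clear of the plate and free to turn.
- plug (a joint): Angle of the lock plug (rad): 0 at rest, slot in line with the keyhole; grows as the key turns it counterclockwise seen from above; stop at 1.66, a quarter turn is 1.57. A spring returns it with 0.05 N m at rest, 0.13 N m at a quarter turn. The key has about 0.1 rad of play, so the plug lags the key.
- tape: Black roll of tape lying flat, 66 mm dia., 18 mm high, origin at the centre of its underside; loose, leave alone.
- screwdriver: Screwdriver with a black handle lying flat, 170 mm long along its y, 26 mm high, origin at the centre of its underside; loose, leave alone.
There are look-alikes about, which are no part of the job. Leave any black or pink look-alike of the key_round alone.

How it is judged:
On the way, in this order (a step that is already met when the one before it is completed fails the run):
1. the round-headed key is drawn out of the key block by the gripper (height (world z) of key_round above 0.092 m and contact force between the fingers and key_round above 2 N), for 0.2 s.
2. the key is fully home in the keyhole, not yet turned (z of key_round in the frame of keyhole below 0.004 m and horizontal distance between key_round and keyhole below 0.004 m and angle between key_round's own z axis and vertical below 0.1 rad and value of joint plug below 0.3 rad), for 0.2 s.
3. the key has turned the lock a quarter turn (z of key_round in the frame of keyhole below 0.004 m and horizontal distance between key_round and keyhole below 0.004 m and angle between key_round's own z axis and vertical below 0.1 rad and contact force between the fingers and key_round above 2 N and value of joint plug above 1.3 rad), for 0.2 s.
At the end, for the whole second after the job is handed in: The round-headed key is upright and fully home in the keyhole (collar within 4 mm of the plate and of its centre), the lock plug stands at more than 1.3 rad (a quarter turn with play) and is still, and the gripper is still holding the key (more than 2 N on it) (all of step 3 and not (velocity of joint plug above 0.3 rad/s) and not (velocity of joint plug below -0.3 rad/s)); the arm keeps its last pose, push and grip.
It fails at once if another key, the tape or the screwdriver was moved by more than 20 mm (distance of any of key_square, key_tee, tape, screwdriver from where it was at the start of the episode above 0.02 m).
It also fails if it takes over 48 s, if anything falls off the work surface, if the arm or the gripper's body presses on something with over 40 N, if the wrist force passes 120 N, or if a joint passes its speed limit or range.

## Robot

A 7-joint arm with a two-finger parallel gripper is mounted at the origin on a cart in front of the work surface, level with it; the furniture and walls round the work are solid. World frame = base frame: x ahead of the robot, y to its left, z up, the work surface at z = 0. Lengths are in m, angles in rad, forces in N, time in s.
With the tool pointing down it reaches from about 0.4 to 0.85 m from the base axis. Payload 4.4 kg.
Tool frame: the origin (TCP) lies at the very end of the fingers, on their centre line; the grasp point (between the pads) lies 19 mm behind it; z points along the fingers, y is the line along which they close (so a half turn about z gives the same grasp; the last joint's range is limited). The gripper opens to 94 mm and grips with 3 to 60 N. Pads are 16 mm wide; open, the fingers measure 119 mm over their backs; the gripper's body (75 mm by 177 mm) begins 78 mm behind the grasp point.
Start: joints at [-1.191, 0.628, 0.038, 1.517, -0.027, 0.996, -0.02], TCP at [0.28, 0.586, 0.205] pointing down, gripper open.
Joint ranges: [-3.06, 3.06], [-0.37, 2.12], [-1.25, 1.32], [0.18, 2.47], [-1.1, 4.24], [0.23, 1.98], [-2.94, 2.94]. Speed limits (rad/s): [2.57, 2.57, 3.14, 3.14, 3.14, 3.14, 3.14].

## Interface

Orientations are given as a unit quaternion [w, x, y, z].
In Python, from plant import arm, imaging gives the robot as it stands. The module is installed in compiled form; this text tells all that it offers.
- The arm moves only by the shell command python3 -m jog 'ROWS' [FORCE]. ROWS is JSON, a list of rows, each a list of 7 numbers: the turn, a rotation vector about the tool's x, y, z in degrees, then the shift along the tool's x, y, z in mm, then the opening in per cent of the stroke, from 0 (shut) to 100 (fully open). In form: [[ax, ay, az, dx, dy, dz, hand], ...]. A call has 1 to 10 rows; each row shifts and turns the commanded pose from where the row before left it, along the tool's axes as they then stand; what a row does not reach is not made up. A row lasts 1/12 s, in which the tool goes at most 41.7 mm and 7.16 degrees, less where a joint would pass 70% of its speed; a pose out of reach is approached as far as the arm can. A call is refused whole if a number of a shift passes 41.7 or a number of a turn 7.16, either way. A call with a gripper value outside its range is refused whole. The fingers move at their own pace and stop on an object; FORCE is the grip in N (left out, the last holds). Time passes only in rows, so rows that do not move let the fingers close. It gives the time, the measured TCP pose, the force, the opening and the grip force at its end, in the units of the state.
- arm.get_obs(): the state, without advancing time (a new reading comes with each control period).
- imaging.get_image(name): name is "scene" or "top" or "wrist"; returns the picture (384x512x3 uint8, red, green, blue); there is no depth.
- imaging.camera_model(name): a dict with "K" (3x3 intrinsics, pixels), "R" (3x3) and "t" (3): a world point X has camera coordinates R X + t; the wrist camera has in their place "hand_eye" (4x4, takes a point from camera to tool coordinates, whose origin is the TCP and whose axes are the flange's). Camera axes: x right, y down, z forward; pixel columns grow to the right and rows downward; lengths in m; the calibration is good to about 2 mm. A picture is of the moment at which its call begins: read the wrist's pose just before it. camera_model takes no time and is no camera call.
- arm.sign_off(): hands the job in; it is judged then, once.
The state is a dict: "t": time; "joints": joint angles; "joint_vel": joint speeds; "tau": joint torques, N m; "tool_pos": TCP position; "eef_rot": TCP orientation; "force": force on the tool from outside, world axes, zero at the start; "moment": the same for the moment, N m; "width": opening from 0.0 (shut) to 1.0 (fully open); "finger_force": force on a finger pad.
Only numpy, scipy, OpenCV 4.12 (cv2) and the standard library are available. Lean on these libraries where they do the work, as an engineer would, in place of code of your own. Each camera call takes 0.05 s, during which the arm holds its last target. There are 200 camera calls.

## Working session

There is one attempt and no reset: what is moved stays moved. The work goes in short steps, Python scripts to look and compute and a shell command to move; the robot and the scene stay as the last step left them, time stands still between calls to the robot, and variables do not carry over. Pictures are saved under pics/ and viewed, at most 11 in all, crops included, and the job is handed in when it is done.

```bash
mkdir -p pics; python3 - <<'E'
from plant import arm, imaging
import cv2, numpy as np
o=arm.get_obs(); print({k:np.round(v,3).tolist() for k,v in o.items()})
for n in ["scene","top"]:
    im=imaging.get_image(n); cv2.imwrite(f"pics/{n}0.png",cv2.cvtColor(im,cv2.COLOR_RGB2BGR))
for n in ["scene","top","wrist"]:
    print(n,{k:np.round(v,3).tolist() for k,v in imaging.camera_model(n).items()})
a=cv2.imread("pics/top0.png");cv2.imwrite("pics/top0b.png",cv2.resize(a,(800,600),interpolation=cv2.INTER_CUBIC))
E
```

```text
{'t': 0.0, 'joints': [-1.191, 0.629, 0.038, 1.518, -0.027, 0.996, -0.02], 'joint_vel': [-0.0, 0.0, 0.001, 0.002, -0.001, -0.0, 0.001], 'tau': [0.0, -54.973, 1.144, -18.662, -0.052, 0.024, 0.0], 'tool_pos': [0.28, 0.586, 0.205], 'eef_rot': [-0.0, 0.221, 0.975, -0.001], 'force': [-0.551, -0.487, 0.527], 'moment': [0.003, 0.066, 0.023], 'finger_force': 0.0, 'width': 1.001}
scene {'K': [[485.998, 0.0, 258.674], [0.0, 485.998, 190.364], [0.0, 0.0, 1.0]], 'R': [[0.504, 0.864, 0.013], [0.651, -0.37, -0.663], [-0.568, 0.342, -0.749]], 't': [-0.408, -0.22, 1.285]}
top {'K': [[421.646, 0.0, 247.811], [0.0, 421.646, 198.734], [0.0, 0.0, 1.0]], 'R': [[-0.018, -1.0, 0.007], [-0.983, 0.016, -0.184], [0.184, -0.011, -0.983]], 't': [0.2, 0.534, 0.966]}
wrist {'K': [[329.3, 0.0, 253.068], [0.0, 329.3, 187.004], [0.0, 0.0, 1.0]], 'hand_eye': [[0.001, -0.97, -0.245, 0.07], [1.0, 0.001, 0.0, 0.0], [0.0, -0.245, 0.97, -0.178], [0.0, 0.0, 0.0, 1.0]]}
```

View pics/top0b.png

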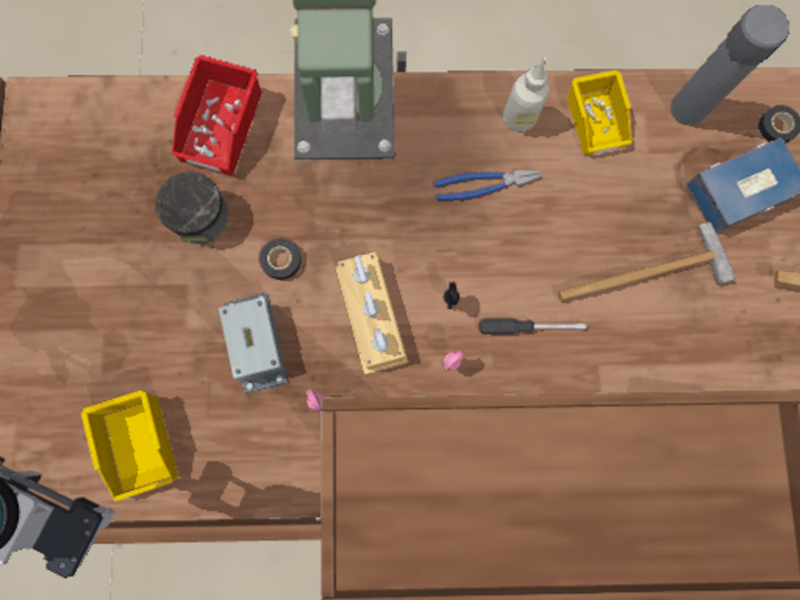

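View pics/scene0.png

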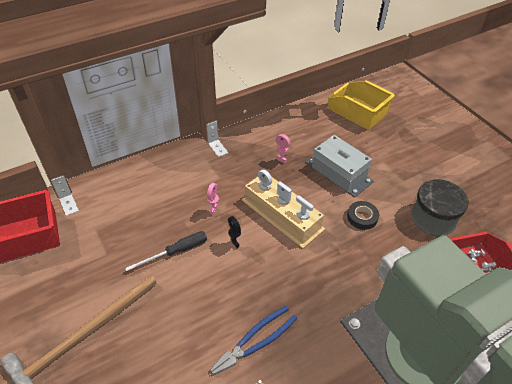

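The top view shows the lock box around (255,340) and the key block around (372,312), both in the 800 px picture, with a shelf at lower right from column 322. In the scene view the key heads are at about (265,180), (284,192) and (304,207). I'll zoom in on the key block and lock box.

```bash
cat > h.py <<'E'
import numpy as np, cv2
from plant import arm, imaging
from scipy.spatial.transform import Rotation as Rot
def ray(n,uv,o=None):
    c=imaging.camera_model(n);d=np.linalg.inv(c["K"])@[*uv,1.]
    if n=="wrist":
        T=np.eye(4);q=o["eef_rot"];T[:3,:3]=Rot.from_quat([q[1],q[2],q[3],q[0]]).as_matrix();T[:3,3]=o["tool_pos"]
        T=T@np.array(c["hand_eye"]);return T[:3,3],T[:3,:3]@d
    R=np.array(c["R"]);return -R.T@c["t"],R.T@d
def onz(n,uv,z,o=None):
    p,d=ray(n,uv,o);return p+d*(z-p[2])/d[2]
def cross(r1,r2):
    (p,d),(q,e)=r1,r2
    s=np.linalg.lstsq(np.c_[d,-e],q-p,rcond=None)[0];a,b=p+s[0]*d,q+s[1]*e
    return (a+b)/2,np.linalg.norm(a-b)
E
python3 - <<'E'
from h import *
t=cv2.imread("pics/top0.png");s=cv2.imread("pics/scene0.png")
A=cv2.resize(t[155:255,135:265],(520,400),interpolation=cv2.INTER_CUBIC)
B=cv2.resize(s[130:245,240:380],None,fx=4,fy=4,interpolation=cv2.INTER_CUBIC)
cv2.imwrite("pics/ca.png",A);cv2.imwrite("pics/cb.png",B)
k=.64
for name,uv in dict(shelfcorner=(322,400),c2=(335,408),low=(325,592)).items():
    for z in (0,.2,.4): print(name,z,onz("top",np.array(uv)*k,z).round(3))
hsv=cv2.cvtColor(t,cv2.COLOR_BGR2HSV)
# block: light wood, saturated bright yellow-ish ; lock top: grey
for nm,lo,hi,roi in (("block",(15,60,190),(30,150,255),(210,155,265,245)),("lock",(60,5,130),(120,60,255),(135,180,190,255))):
    m=cv2.inRange(hsv,lo,hi);mm=np.zeros_like(m);x0,y0,x1,y1=roi;mm[y0:y1,x0:x1]=m[y0:y1,x0:x1]
    c=max(cv2.findContours(mm,0,2)[0],key=cv2.contourArea);b=cv2.minAreaRect(c);print(nm,b,cv2.contourArea(c))
    print(cv2.boxPoints(b).round(1).tolist())
E
```

```text
shelfcorner 0 [0.405 0.295 0.   ]
shelfcorner 0.2 [0.395 0.277 0.2  ]
shelfcorner 0.4 [0.384 0.259 0.4  ]
c2 0 [0.392 0.275 0.   ]
c2 0.2 [0.384 0.261 0.2  ]
c2 0.4 [0.376 0.247 0.4  ]
low 0 [0.12 0.29 0.  ]
low 0.2 [0.164 0.273 0.2  ]
low 0.4 [0.208 0.256 0.4  ]
block ((236.4923095703125, 199.63844299316406), (73.76056671142578, 28.1535587310791), 74.74488067626953) 1650.0
[[213.1999969482422, 167.8000030517578], [240.39999389648438, 160.39999389648438], [259.79998779296875, 231.5], [232.60000610351562, 238.89999389648438]]
lock ((159.12522888183594, 215.197509765625), (48.079803466796875, 30.112808227539062), 77.27564239501953) 1311.0
[[139.10000610351562, 195.10000610351562], [168.5, 188.39999389648438], [179.10000610351562, 235.3000030517578], [149.6999969482422, 242.0]]
```

View pics/ca.png

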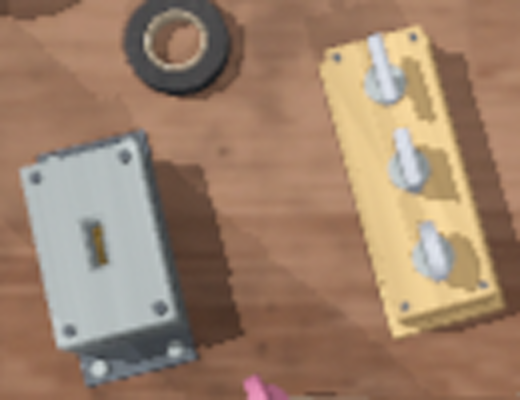

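View pics/cb.png

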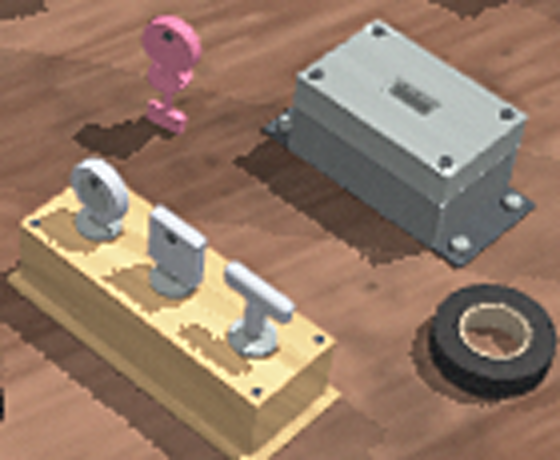

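The top crop shows the round key, with its collar near crop (433,260), as the lowest of the three. The keyhole is at crop (95,243). The scene crop confirms the left key is the round one, with head about (102,200) and collar about (100,228). Next I'll triangulate these.

```bash
python3 - <<'E'
from h import *
T=lambda p:(p[0]/4+135-.4,p[1]/4+155-.4)
S=lambda p:(p[0]/4+240-.4,p[1]/4+130-.4)
P=[("lkA",(36,178),(316,75)),("lkB",(125,157),(445,161)),("lkC",(160,308),(508,115)),("lkD",(69,330),(378,31)),("hole",(95,243),(413,96)),
("bk1",(336,58),(320,340)),("bk2",(413,37),(257,392)),("bk3",(404,306),(36,223)) ,("collarR",(433,260),(100,229)),("headR",(428,232),(102,190))]
for n,a,b in P: 
    x,e=cross(ray("top",T(a)),ray("scene",S(b)));print(n,x.round(4),round(e,4))
print("zplane hole",onz("top",T((95,243)),.06),onz("scene",S((413,96)),.06))
for z in(.05,.054):print("collar",onz("top",T((433,260)),z),onz("top",T((385,85)),z))
for n,b in(("cornertop",(265,-2)),("cornerbot",(265,12)),("mid",(250,5))):
    print(n,cross(ray("top",(206,256)),ray("scene",b)))
for b in((65,208),(217,150),(188,128),(90,168)):print("panel foot",b,onz("scene",b,0).round(3))
E
python3 - <<'E'
import cv2
s=cv2.imread("pics/scene0.png")[0:200,0:300];cv2.imwrite("pics/sh.png",cv2.resize(s,None,fx=2.6,fy=2.6))
E
```

```text
lkA [0.5069 0.3799 0.1102] 0.0981
lkB [0.5497 0.3846 0.0613] 0.0017
lkC [0.4949 0.4098 0.0337] 0.1037
lkD [0.4471 0.4149 0.0617] 0.0024
hole [0.4986 0.4017 0.0592] 0.0019
bk1 [0.6115 0.2597 0.0499] 0.0014
bk2 [0.6238 0.2128 0.0509] 0.0012
bk3 [0.4546 0.2038 0.021 ] 0.0388
collarR [0.4875 0.2029 0.0454] 0.0006
headR [0.4965 0.2021 0.0853] 0.0082
zplane hole [0.49901456 0.40231537 0.06      ] [0.49899445 0.40010356 0.06      ]
collar [0.48698648 0.20320991 0.05      ] [0.59453409 0.23069711 0.05      ]
collar [0.48644077 0.20320184 0.054     ] [0.59355663 0.23057869 0.054     ]
cornertop (array([0.38337097, 0.25749687, 0.40849792]), np.float64(0.0024731866720822575))
cornerbot (array([0.38420959, 0.25889453, 0.38255925]), np.float64(0.00458406352828444))
mid (array([0.37782686, 0.24613357, 0.39766684]), np.float64(0.029854728676520826))
panel foot (65, 208) [ 0.291 -0.184  0.   ]
panel foot (217, 150) [0.292 0.185 0.   ]
panel foot (188, 128) [0.184 0.158 0.   ]
panel foot (90, 168) [ 0.2 -0.1 -0. ]
```

View pics/sh.png

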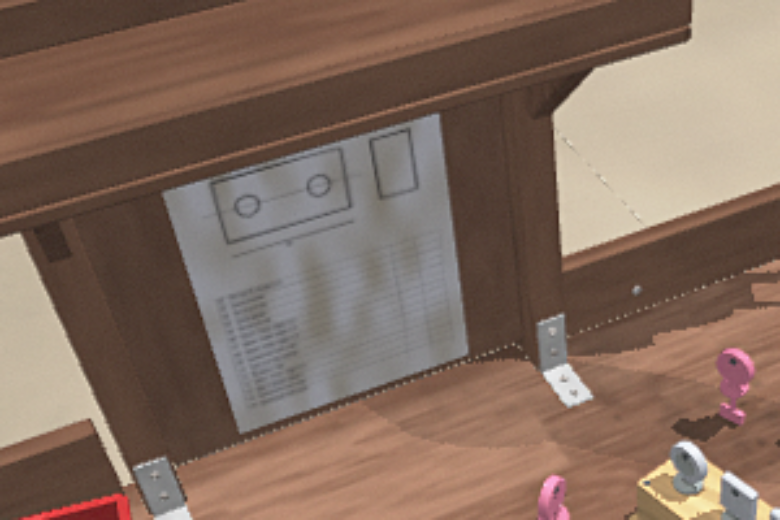

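The shelf's left edge is at y≈0.26 and its front at x≈0.385, with its top at about 0.41 m. I'll yaw to the block direction and go round the left side, over the lock first.

```bash
python3 -m jog '[[0,0,-6.6,0,0,0,50],[0,0,-6.6,0,0,0,50],[0,0,-6.6,0,0,0,50],[0,0,-6.6,0,0,0,50],[0,0,-6.6,0,0,0,50],[0,0,-6.6,0,0,0,50]]' 30; python3 -m jog '[[0,0,0,-29,-36,0,50],[0,0,0,-29,-36,0,50],[0,0,0,-29,-36,0,50],[0,0,0,-29,-36,0,50],[0,0,0,-29,-36,0,50],[0,0,0,-29,-36,0,50],[0,0,0,0,0,0,50],[0,0,0,0,0,0,50]]'
python3 - <<'E'
from h import *
o=arm.get_obs(); im=imaging.get_image("wrist");cv2.imwrite("pics/w1.png",im[:,:,::-1])
import pickle;pickle.dump(o,open("pics/w1.pkl","wb"));print(np.round(o["tool_pos"],4),np.round(o["eef_rot"],4),o["joints"])
E
```

```text
t: 0.6
tool_pos: [0.2801, 0.5861, 0.205]
eef_rot: [-0.0, -0.125, 0.992, -0.0]
force: [-1.2, 0.1, -0.2]
width: 0.611
finger_force: 0.0
t: 1.27
tool_pos: [0.4827, 0.4322, 0.2048]
eef_rot: [0.0, -0.119, 0.993, -0.001]
force: [-0.9, -0.1, -0.7]
width: 0.505
finger_force: 0.0
[0.4827 0.4322 0.2048] [ 1.000e-04 -1.190e-01  9.929e-01 -1.100e-03] [-0.68730284  0.62920771 -0.14845942  1.51964409  0.10557221  1.0017446
  0.94464077]
```

View pics/w1.png

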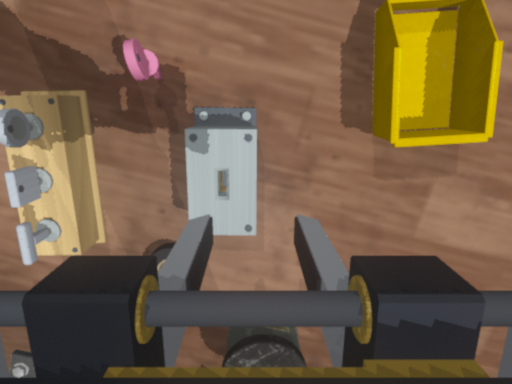

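The wrist view shows the keyhole at (223,184), the lock screws at (193,138), (249,138) and (248,228), and the round key at the upper left with its collar near (33,127). I'll measure the lock from this.

```bash
python3 - <<'E'
from h import *
import pickle
o=pickle.load(open("pics/w1.pkl","rb"));im=cv2.imread("pics/w1.png");g=cv2.cvtColor(im,6)
r=im[155:212,200:246].astype(int)
# hole: deviates from plate colour
med=np.median(r.reshape(-1,3),0);m=(np.abs(r-med).sum(2)>90).astype(np.uint8)
c=max(cv2.findContours(m,0,2)[0],key=cv2.contourArea);b=cv2.minAreaRect(c);print(b,cv2.contourArea(c))
h=onz("wrist",np.array(b[0])+[200,155],.06,o);print("hole",h)
ax=lambda p,q:np.degrees(np.arctan2(*(p-q)[1::-1]))%180
s=[onz("wrist",p,.06,o) for p in((193,138),(249,138),(248,228))];print("lock axis",ax(s[2],s[1]),ax(s[0],s[1])-90, "centre",(s[0]+s[2])/2)
# lock top face
hsv=cv2.cvtColor(im,40);m=cv2.inRange(hsv,(60,5,130),(120,60,255));m[:, :170]=0;m[:,270:]=0;m[:124]=0;m[245:]=0
cs=max(cv2.findContours(m,0,2)[0],key=cv2.contourArea);bb=cv2.minAreaRect(cs);print(bb)
q=[onz("wrist",p,.06,o)[:2] for p in cv2.boxPoints(bb)];print(np.round(q,4),np.mean(q,0))
e=q[1]-q[0];f=q[2]-q[1];print([np.degrees(np.arctan2(v[1],v[0]))%180 for v in(e,f)],np.linalg.norm(e),np.linalg.norm(f))
k1,k2=[onz("wrist",p,.05,o) for p in((51,101),(75,250))];print("block",k1,k2,ax(k2,k1))
for p in((33,127),(42,181),(49,231)):print("collar",onz("wrist",p,.054,o).round(4))
t=lambda p:onz("top",(p[0]/4+134.6,p[1]/4+154.6),.06)
A,B,C,D=map(t,((36,178),(125,157),(160,308),(69,330)));print("top lock axis",ax(A,D),ax(B,C))
E
```

```text
((23.0, 28.5), (29.0, 10.0), 90.0) 254.5
hole [0.49791479 0.40401926 0.06      ]
lock axis 12.91144968237355 13.74161036789991 centre [0.49934092 0.40272014 0.06      ]
((220.5, 181.5), (105.0, 71.0), 90.0)
[[0.4536 0.3566]
 [0.4373 0.4234]
 [0.5429 0.4494]
 [0.5607 0.377 ]] [0.49862312 0.40158117]
[np.float64(103.73715852650228), np.float64(13.849881594813104)] 0.06877145126592403 0.10874662289103218
block [0.45939169 0.22202719 0.05      ] [0.61243634 0.26206934 0.05      ] 14.662036283408709
collar [0.4881 0.2093 0.054 ]
collar [0.5411 0.2226 0.054 ]
collar [0.5946 0.2345 0.054 ]
top lock axis 13.490811284300356 13.72169569445878
```

```bash
python3 -m jog '[[0,0,0,6,-28,7,50],[0,0,0,6,-28,7,50],[0,0,0,6,-28,7,50],[0,0,0,6,-28,7,50],[0,0,0,6,-28,7,50],[0,0,0,6,-28,7,50],[0,0,0,6,-28,7,50],[0,0,0,6,-28,7,50],[0,0,0,0,0,0,50],[0,0,0,0,0,0,50]]'
python3 - <<'E'
from h import *
o=arm.get_obs(); im=imaging.get_image("wrist");cv2.imwrite("pics/w2.png",im[:,:,::-1])
import pickle;pickle.dump(o,open("pics/w2.pkl","wb"));print(np.round(o["tool_pos"],4),np.round(o["eef_rot"],4),o["joints"])
E
```

```text
t: 2.15
tool_pos: [0.4865, 0.2067, 0.1492]
eef_rot: [-0.001, -0.122, 0.993, -0.0]
force: [0.2, 1.9, 0.0]
width: 0.5
finger_force: 0.0
[0.4865 0.2067 0.1492] [-7.000e-04 -1.222e-01  9.925e-01 -0.000e+00] [-0.34864845  0.53465976 -0.15558774  1.91108612  0.12125009  0.70612958
  1.24051765]
```

View pics/w2.png

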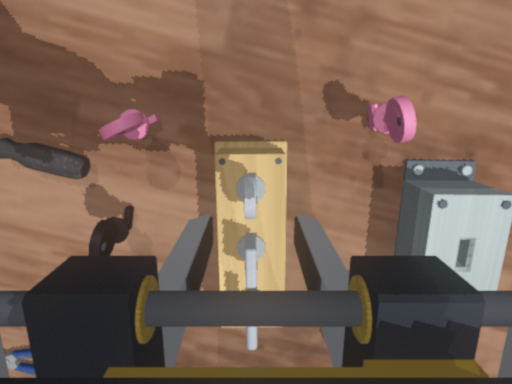

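The round key's collar is at (250,188) and its head lies just below it. The block is aligned with the image columns, 216 to 288.

```bash
python3 - <<'E'
from h import *
import pickle
o=pickle.load(open("pics/w2.pkl","rb"));im=cv2.imread("pics/w2.png")
g=cv2.cvtColor(im,40);m=cv2.inRange(g,(0,0,90),(179,60,255));m[:,:232]=0;m[:,270:]=0;m[:165]=0;m[225:]=0
for r in range(168,224,4):
    x=np.flatnonzero(m[r]);print(r,(x.min(),x.max(),len(x)) if len(x) else None)
q=o["eef_rot"];R=Rot.from_quat([q[1],q[2],q[3],q[0]]).as_matrix()
for p,z in(((250,188),.054),((250,200),.075),((222,161),.05),((279,161),.05),((216,200),.05),((288,200),.05),((216,160),.05),((288,160),.05)):
    X=onz("wrist",p,z,o);print(p,X.round(4),"tool",(R.T@(X-o["tool_pos"])).round(4))
E
```

```text
168 None
172 None
176 (np.int64(243), np.int64(257), 15)
180 (np.int64(239), np.int64(262), 24)
184 (np.int64(236), np.int64(264), 29)
188 (np.int64(236), np.int64(265), 30)
192 (np.int64(236), np.int64(264), 29)
196 (np.int64(238), np.int64(263), 26)
200 (np.int64(242), np.int64(259), 18)
204 (np.int64(244), np.int64(256), 13)
208 (np.int64(244), np.int64(256), 13)
212 (np.int64(244), np.int64(256), 13)
216 (np.int64(245), np.int64(256), 12)
220 None
(250, 188) [0.4872 0.2038 0.054 ] tool [-0.0001 -0.003   0.0952]
(250, 200) [0.4916 0.2051 0.075 ] tool [-0.0046 -0.0028  0.0742]
(222, 161) [0.471  0.1752 0.05  ] tool [ 0.0225 -0.0269  0.0992]
(279, 161) [0.4592 0.2222 0.05  ] tool [0.0226 0.0217 0.0992]
(216, 200) [0.506  0.1777 0.05  ] tool [-0.012  -0.0329  0.0992]
(288, 200) [0.4906 0.239  0.05  ] tool [-0.012   0.0303  0.0992]
(216, 160) [0.4714 0.17   0.05  ] tool [ 0.0234 -0.0319  0.0992]
(288, 160) [0.4565 0.2294 0.05  ] tool [0.0235 0.0293 0.0992]
```

```bash
python3 -m jog '[[0,0,0,0,-1.5,10,40],[0,0,0,0,-1.2,10,40],[0,0,0,0,0,10,40],[0,0,0,0,0,10,40],[0,0,0,0,0,10,40],[0,0,0,0,0,10,40],[0,0,0,0,0,10,40],[0,0,0,0,0,10,40],[0,0,0,0,0,7,40],[0,0,0,0,0,0,40]]'; python3 -m jog '[[0,0,0,0,0,0,0],[0,0,0,0,0,0,0],[0,0,0,0,0,0,0],[0,0,0,0,0,0,0],[0,0,0,0,0,0,0],[0,0,0,0,0,0,0],[0,0,0,0,0,0,0],[0,0,0,0,0,0,0]]' 50
```

```text
t: 3.03
tool_pos: [0.4872, 0.2037, 0.0608]
eef_rot: [-0.001, -0.122, 0.992, -0.0]
force: [0.8, 0.3, -0.2]
width: 0.4
finger_force: 0.0
t: 3.7
tool_pos: [0.4885, 0.2043, 0.0629]
eef_rot: [0.0, -0.122, 0.992, 0.0]
force: [-0.5, -0.6, 4.3]
width: 0.091
finger_force: 50.0
```

```bash
python3 -m jog '[[0,0,0,0,0,-4,0],[0,0,0,0,0,-6,0],[0,0,0,0,0,-8,0],[0,0,0,0,0,-10,0],[0,0,0,0,0,-10,0],[0,0,0,0,0,-10,0],[0,0,0,0,0,-10,0],[0,0,0,0,0,-10,0],[0,0,0,0,0,-8,0],[0,0,0,0,0,0,0]]'; python3 -m jog '[[0,0,0,0,0,0,0],[0,0,0,0,0,0,0],[0,0,0,0,0,0,0]]'
python3 - <<'E'
from h import *
import pickle
for i in range(1):
    o=arm.get_obs(); im=imaging.get_image("wrist");cv2.imwrite("pics/w3.png",im[:,:,::-1])
pickle.dump(o,open("pics/w3.pkl","wb"));print(np.round(o["tool_pos"],4),np.round(o["eef_rot"],4))
E
```

```text
t: 4.53
tool_pos: [0.4893, 0.2047, 0.1404]
eef_rot: [0.002, -0.122, 0.992, 0.001]
force: [0.1, 0.3, -1.2]
width: 0.089
finger_force: 50.0
t: 4.78
tool_pos: [0.4877, 0.204, 0.1379]
eef_rot: [-0.001, -0.122, 0.992, -0.0]
force: [-0.6, -0.3, 0.1]
width: 0.09
finger_force: 50.0
[0.4877 0.204  0.1379] [-6.000e-04 -1.224e-01  9.925e-01 -2.000e-04]
```

View pics/w3.png

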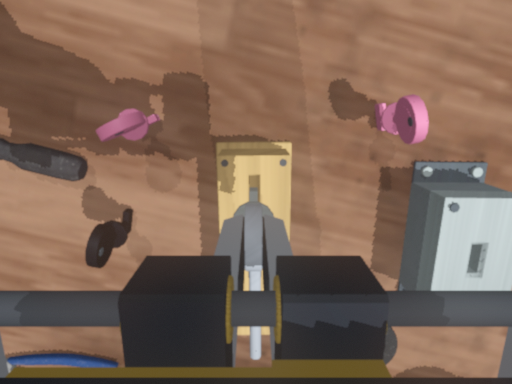

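The key is in the hand, and its empty slot is visible at (253,190) with the hole upper right of the gripper. Moving to a viewing spot 25 mm beside the keyhole.

```bash
python3 -m jog '[[0,0,0,0,0,-9,0],[0,0,0,0,0,-9,0],[0,0,0,0,20,0,0],[0,0,0,0,20,0,0],[0,0,0,0,20,0,0],[0,0,0,0,20,0,0],[0,0,0,-20,24,0,0],[0,0,0,-20,24,0,0],[0,0,0,-20,24,0,0],[0,0,0,-20,24,0,0]]'; python3 -m jog '[[0,0,0,-5,14,0,0],[0,0,0,0,0,0,0],[0,0,0,0,0,0,0],[0,0,0,0,0,0,0]]'
python3 - <<'E'
from h import *
import pickle
o=arm.get_obs(); im=imaging.get_image("wrist");cv2.imwrite("pics/w4.png",im[:,:,::-1])
pickle.dump(o,open("pics/w4.pkl","wb"));print(np.round(o["tool_pos"],4),np.round(o["eef_rot"],4))
E
```

```text
t: 5.67
tool_pos: [0.5237, 0.3959, 0.1577]
eef_rot: [0.0, -0.122, 0.992, 0.0]
force: [0.6, 0.6, -1.9]
width: 0.094
finger_force: 50.0
t: 6.0
tool_pos: [0.5244, 0.4076, 0.1567]
eef_rot: [-0.0, -0.122, 0.993, -0.001]
force: [-0.4, -0.0, -0.2]
width: 0.091
finger_force: 50.0
[0.5244 0.4076 0.1567] [-2.000e-04 -1.220e-01  9.925e-01 -7.000e-04]
```

View pics/w4.png

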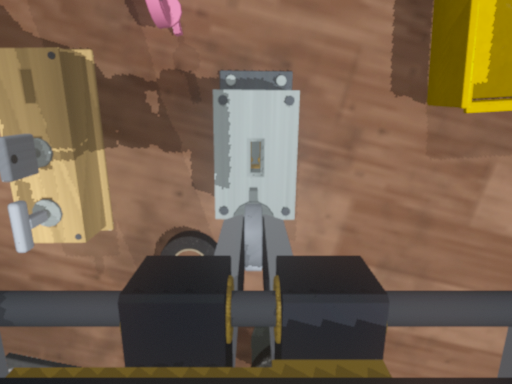

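The hole is at about (257,157), and the key's bit shows at about (253,193) in front of the fingers. All four screws are visible at (223,100), (289,100), (223,211) and (288,211).

```bash
python3 - <<'E'
from h import *
import pickle
o=pickle.load(open("pics/w4.pkl","rb"));im=cv2.imread("pics/w4.png")
q=o["eef_rot"];R=Rot.from_quat([q[1],q[2],q[3],q[0]]).as_matrix()
to=lambda p,z:(R.T@(onz("wrist",p,z,o)-o["tool_pos"])*1000).round(2)
r=im[130:183,238:276].astype(int);med=np.median(r.reshape(-1,3),0);m=(np.abs(r-med).sum(2)>60).astype(np.uint8)
c=max(cv2.findContours(m,0,2)[0],key=cv2.contourArea);x,y,w,h=cv2.boundingRect(c);cen=(238+x+(w-1)/2,130+y+(h-1)/2)
print("hole box",238+x,130+y,w,h,cen,to(cen,.06),to((cen[0],130+y),.06),to((cen[0],129+y+h),.06))
g=cv2.cvtColor(im,6)
def dot(x,y):
    s=255-g[y-7:y+8,x-7:x+8].astype(float);s=np.clip(s-np.median(s)-25,0,None);Y,X=np.mgrid[-7:8,-7:8]
    return x+(s*X).sum()/s.sum(),y+(s*Y).sum()/s.sum()
D=[dot(*p) for p in((223,100),(289,100),(223,211),(288,211))];P=[to(d,.06) for d in D];print(P,np.mean(P,0))
print(np.mean(P[2:],0)-np.mean(P[:2],0))
print(g[186:202:3,240:268])
z=o["tool_pos"][2]-.011-.026
print("bit ref",to((253.5,189),z),to((253.5,189),z-.014))
E
```

```text
hole box 250 139 14 38 (256.5, 157.5) [25.98  2.5  96.72] [41.47  2.44 96.73] [10.06  2.55 96.71]
[array([ 72.96, -25.22,  96.79]), array([72.73, 28.33, 96.71]), array([-20.51, -26.36,  96.73]), array([-21.27,  28.32,  96.66])] [25.9775  1.2675 96.7225]
[-9.3735e+01 -5.7500e-01 -5.5000e-02]
[[187 188 187 188 189 188 186 186 186 184 179 177 176 176 176 176 177 181
  185 185 184 186 188 189 187 187 186 185]
 [187 188 186 187 188 187 186 185 178 152 121 116 116 117 116 117 121 149
  177 183 184 186 188 188 188 187 186 186]
 [187 187 187 187 188 187 186 184 172 149 139 138 138 138 138 137 139 154
  176 183 184 186 187 188 187 187 186 185]
 [186 187 186 187 188 187 185 183 171 148 140 139 138 139 138 137 140 155
  176 183 184 185 187 188 187 187 186 185]
 [187 187 186 188 187 185 185 183 171 147 139 138 138 138 138 137 138 152
  173 183 184 186 188 189 187 186 185 185]
 [187 187 186 187 186 183 176 164 147 126 121 123 125 125 125 125 125 129
  147 167 177 184 188 188 187 186 185 184]]
bit ref [14.06 -0.04 37.01] [ 1.043e+01 -3.000e-02  5.101e+01]
```

```bash
python3 -m jog '[[0,0,0,9,1,0,0],[0,0,0,9,1,0,0],[0,0,0,8,0,0,0],[0,0,0,0,0,0,0],[0,0,0,0,0,10,0],[0,0,0,0,0,10,0],[0,0,0,0,0,10,0],[0,0,0,0,0,8,0],[0,0,0,0,0,0,0],[0,0,0,0,0,0,0]]'; python3 -m jog '[[0,0,0,0,0,4,0],[0,0,0,0,0,4,0],[0,0,0,0,0,3,0],[0,0,0,0,0,3,0],[0,0,0,0,0,3,0],[0,0,0,0,0,0,0],[0,0,0,0,0,0,0]]'
```

```text
t: 6.88
tool_pos: [0.4984, 0.4043, 0.1172]
eef_rot: [-0.001, -0.122, 0.992, -0.001]
force: [-0.3, 0.1, -0.6]
width: 0.097
finger_force: 50.0
t: 7.47
tool_pos: [0.4986, 0.4043, 0.1011]
eef_rot: [-0.0, -0.122, 0.992, -0.0]
force: [0.3, -0.9, -0.2]
width: 0.092
finger_force: 50.0
```

```bash
python3 -m jog '[[0,0,0,0,0,4,0],[0,0,0,0,0,4,0],[0,0,0,0,0,4,0],[0,0,0,0,0,3,0],[0,0,0,0,0,0,0],[0,0,0,0,0,0,0]]'; python3 -m jog '[[0,0,0,0,0,2,0],[0,0,0,0,0,2,0],[0,0,0,0,0,2,0],[0,0,0,0,0,0,0],[0,0,0,0,0,0,0]]'
```

```text
t: 7.97
tool_pos: [0.4986, 0.4041, 0.0859]
eef_rot: [-0.0, -0.122, 0.992, -0.001]
force: [0.7, -2.0, -1.2]
width: 0.089
finger_force: 50.0
t: 8.38
tool_pos: [0.4995, 0.4037, 0.0806]
eef_rot: [0.0, -0.122, 0.993, -0.001]
force: [1.8, -4.6, 2.3]
width: 0.091
finger_force: 50.0
```

```bash
python3 -m jog '[[0,0,3,0,-0.8,1.5,0],[0,0,-6,0,0,1.5,0],[0,0,6,0,0,1.5,0],[0,0,-6,0,0,1.5,0],[0,0,6,0,0,1.5,0],[0,0,-6,0,0,1.5,0],[0,0,6,0,0,1,0],[0,0,-3,0,0,0,0],[0,0,0,0,0,0,0],[0,0,0,0,0,0,0]]'
```

```text
t: 9.22
tool_pos: [0.4998, 0.4038, 0.0729]
eef_rot: [0.001, -0.122, 0.993, 0.0]
force: [-1.7, -5.6, 15.9]
width: 0.091
finger_force: 50.0
```

```bash
python3 -m jog '[[0,0,4,0,-0.5,1.5,0],[0,0,-7,0,0,1.5,0],[0,0,7,0,0,1,0],[0,0,-7,0,0,1,0],[0,0,7,0,0,0,0],[0,0,-7,0,0,0,0],[0,0,7,0,0,0,0],[0,0,-4,0,0,0,0],[0,0,0,0,0,0,0],[0,0,0,0,0,0,0]]'
python3 - <<'E'
from h import *
o=arm.get_obs(); im=imaging.get_image("wrist");s=imaging.get_image("scene")
a=cv2.resize(im[120:300,170:340,::-1],None,fx=2.3,fy=2.3,interpolation=2);b=cv2.resize(s[95:215,270:390,::-1],(a.shape[0],a.shape[0]),interpolation=2)
cv2.imwrite("pics/w5.png",np.hstack([a,b]))
E
```

```text
t: 10.05
tool_pos: [0.5008, 0.4042, 0.0724]
eef_rot: [0.002, -0.122, 0.993, 0.001]
force: [-6.4, -9.4, 42.7]
width: 0.092
finger_force: 50.1
```

View pics/w5.png

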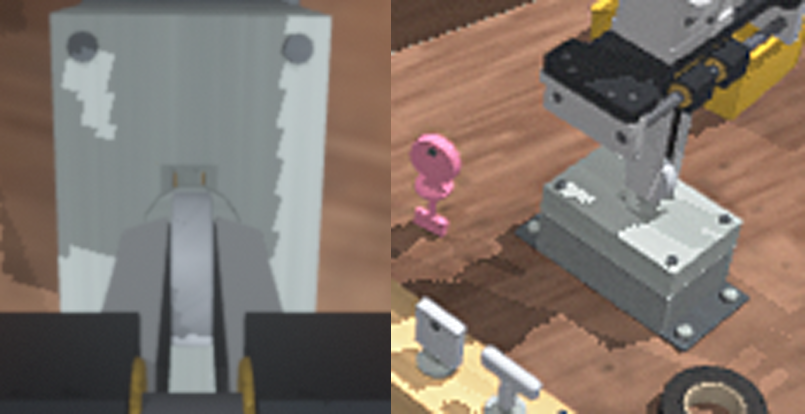

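The collar lies on the plate, and the force climbed to 43 N with no further travel, so the key is home. I'll ease the press and side force, then turn.

```bash
python3 -m jog '[[0,0,0,0.7,-0.5,-1.5,0],[0,0,0,0.5,-0.4,-0.5,0],[0,0,0,0,0,0,0],[0,0,0,0,0,0,0],[0,0,0,0,0,0,0]]' 60; python3 -m jog '[[0,0,-5,0,0,0,0],[0,0,-5,0,0,0,0],[0,0,-5,0,0,0,0],[0,0,-5,0,0,0,0],[0,0,-5,0,0,0,0],[0,0,0,0,0,0,0],[0,0,0,0,0,0,0]]'; python3 -c "
from plant import arm;o=arm.get_obs();print(o['moment'],o['joints'])"
```

```text
t: 10.57
tool_pos: [0.5007, 0.4042, 0.0725]
eef_rot: [0.003, -0.122, 0.993, 0.002]
force: [-1.4, -5.7, 28.0]
width: 0.093
finger_force: 60.0
t: 11.15
tool_pos: [0.5003, 0.4043, 0.0725]
eef_rot: [0.003, -0.334, 0.943, 0.001]
force: [-2.4, -6.7, 27.4]
width: 0.092
finger_force: 60.0
[-1.56694748  0.685241    0.02519   ] [-0.57547241  0.78202758 -0.24961063  1.65104189  0.26291615  0.73487898
  1.30168309]
```

```bash
python3 -m jog '[[0,0,-6,0,0,0,0],[0,0,-6,0,0,0,0],[0,0,-6,0,0,0,0],[0,0,-6,0,0,0,0],[0,0,-6,0,0,0,0],[0,0,-6,0,0,0,0],[0,0,0,0,0,0,0],[0,0,0,0,0,0,0]]'; python3 -m jog '[[0,0,-6,0,0,0,0],[0,0,-6,0,0,0,0],[0,0,-6,0,0,0,0],[0,0,-6,0,0,0,0],[0,0,-6,0,0,0,0],[0,0,-2,0,0,0,0],[0,0,0,0,0,0,0],[0,0,0,0,0,0,0],[0,0,0,0,0,0,0]]'
python3 - <<'E'
from h import *
o=arm.get_obs();print(o['moment'],o['joints'],o['joint_vel'].round(3) if hasattr(o['joint_vel'],'round') else o['joint_vel']); im=imaging.get_image("wrist");s=imaging.get_image("scene")
a=cv2.resize(im[120:300,170:340,::-1],None,fx=2.3,fy=2.3,interpolation=2);b=cv2.resize(s[95:215,270:390,::-1],(a.shape[0],a.shape[0]),interpolation=2)
cv2.imwrite("pics/w6.png",np.hstack([a,b]))
E
```

```text
t: 11.82
tool_pos: [0.499, 0.4054, 0.0725]
eef_rot: [0.003, -0.609, 0.793, 0.001]
force: [-4.0, -5.2, 28.3]
width: 0.089
finger_force: 60.0
t: 12.57
tool_pos: [0.4975, 0.4055, 0.0725]
eef_rot: [-0.002, 0.804, -0.595, -0.001]
force: [-5.2, -5.5, 28.5]
width: 0.091
finger_force: 60.0
[-1.42001609  1.76678096 -0.14075918] [-0.39654143  0.83447524 -0.57077542  1.64642022  0.57110964  0.82840734
  2.22718206] [-0.001  0.     0.002  0.003  0.001 -0.     0.001]
```

View pics/w6.png

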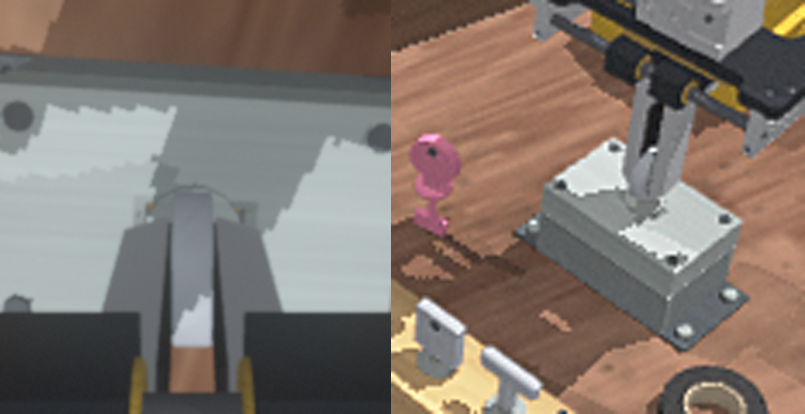

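The key has turned 93° with the collar down on the plate. The moment of about 0.14 N m matches the lock's spring, and the slot ends look symmetric about the collar at (135..258, 210). Handing in.

```bash
python3 -c "
from plant import arm;print(arm.sign_off())"
```

```text
the job is handed in; nothing more can be done
None
```

I put the round-headed key fully home in the lock, turned it about 93° counterclockwise, and handed the job in with the gripper still holding it at 60 N; the sign-off gave no verdict, so I can't confirm it passed.

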